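# Seat the carousel rotor on its drive

## Robot

A 6-joint arm with a two-finger parallel gripper is mounted at the origin on a cart in front of the work surface, level with it; the furniture and walls round the work are solid. World frame = base frame: x ahead of the robot, y to its left, z up, the work surface at z = 0. Lengths are in mm, angles in rad, forces in N, time in s.
With the tool pointing down it reaches from about 350 to 975 mm from the base axis. Payload 7.1 kg.
Tool frame: the origin (TCP) lies midway between the tips of the shut fingers; the grasp point (between the pads) lies 19 mm behind it (ctrl.grip_depth is the distance from the TCP to the grasp point, in mm); z points along the fingers, y is the line along which they close (so a half turn about z gives the same grasp; the last joint's range is limited). The gripper opens to 88 mm and grips with 3 to 60 N. Pads are 20 mm wide; open, the fingers measure 115 mm over their backs; the gripper's body (75 mm by 178 mm) begins 61 mm behind the grasp point.
Start: joints at [1.301, 0.423, 1.63, -0, 1.089, -0.019], TCP at [155.08, 605.438, 222.675] pointing down, gripper open.
Joint ranges: [-3, 3], [-0.9, 2.11], [0.09, 2.58], [-1.31, 4.45], [0.11, 2.69], [-2.54, 2.54]. Speed limits (rad/s): [2.39, 2.39, 3.01, 3.14, 3.14, 3.14].

## Interface

Orientations are given as a rotation vector (axis times angle).
In Python, from workcell import ctrl, cams gives the robot as it stands.
- The arm moves only by the tool move_arm, never from a script. Its argument "steps" is a list of rows, each a list of 3 entries, a list of its own where there are three numbers: the shift along the tool's x, y, z in units of 25 mm (1.0 is 25 mm), then the turn about the tool's z in units of 5 degrees (1.0 is 5 degrees), then the closure, from 0 (fully open) to 1 (shut). A call has 1 to 20 rows; each row shifts and turns the commanded pose from where the row before left it, along the tool's axes as they then stand; what a row does not reach is not made up. A row lasts 1/12 s, in which the tool goes at most 41.7 mm and 7.16 degrees, less where a joint would pass 70% of its speed; a pose out of reach is approached as far as the arm can. A call is refused whole if a number of a shift passes 1 or a number of a turn 1, either way. A call with a gripper value outside its range is refused whole. The fingers move at their own pace and stop on an object; the grip force is fixed at half the most. Time passes only in rows, so rows that do not move let the fingers close. It gives the time, the measured TCP pose, the force, the opening and the grip force at its end, in the units of the state.
- ctrl.get_obs(): the state, without advancing time (a new reading comes with each control period).
- cams.get_image(name): name is "side" or "top"; returns a dict with "image" (384x512x3 uint8, red, green, blue), "camera_matrix" (3x3 intrinsics, pixels), "k1" (the pictures are not rectified: a ray, as slopes to the right and down, at radius r is drawn at 1 + k1 r^2 times it, then the intrinsics apply), "xyz" and "rotation" of the camera in the world. Camera axes: x right, y down, z forward; pixel columns grow to the right and rows downward; lengths in mm; the calibration is good to about 2 mm. A picture is of the moment at which its call begins. There is no depth.
- ctrl.close_job(): hands the job in; it is judged then, once.
Trained networks look in the newest picture that a camera, given by its name, has taken for a name from the list of things; names that differ only in an ending like _2 or _b are one class to them, and where a whole thing is asked for, a point or a joint stands for the part that bears it (a point fixed in the world has none). Each returns a list of dicts, best first, with "p" (0 to 1); they miss things now and then, are a little off and sometimes report something else, mostly with a low value. They report only what shows in the picture. A call takes as long as a camera call.
- cams.boxes_of(camera, thing): "rect" ([centre column, centre row, width, height] in pixels, round what is visible of it).
- cams.cut_out(camera, thing): "pixels" (384x512 bool, what is visible of it) and "rect" ([centre column, centre row, width, height] in pixels, round what is visible of it).
The state is a dict: "t": time; "qpos": joint angles; "qvel": joint speeds; "joint_torque": joint torques, N m; "ee_pos": TCP position; "orientation": TCP orientation; "ft_force": force on the tool from outside, world axes, zero at the start; "moment": the same for the moment, N m; "width": finger opening in mm; "grasp_force": force on a finger pad.
Only numpy, scipy, OpenCV 4.12 (cv2) and the standard library are available. Lean on these libraries where they do the work, as an engineer would, in place of code of your own. Each camera call takes 0.05 s, during which the arm holds its last target. There are 200 camera calls.

## Task

The blue rotor has been set on the drive unit's shaft but stands high, because the slots under its hub do not line up with the driving fins. Bear down on it, using the slot across its top, and turn it while pressing until it drops fully home and level on the drive, then let go; do not lift it off the shaft, do not force it down, and leave the other things standing undisturbed.

Things in the scene. Friction and masses are not known exactly. Their poses are not given: they have to be found in the camera images.
- rotor: Loose blue carousel rotor, about 0.35 kg: plate 116 mm across (z 13 to 24 mm), capped microtubes in its rim up to z 29 mm, and in the middle a raised boss 60 x 62 mm with an open slot across its top along the rotor's x axis. Origin: on its axis at the underside of the hub, z up. Under the hub are three radial slots, 13 mm wide, at 0, 120 and 240 degrees from the boss slot's line.
- slot_floor (a point): Middle of the floor of the boss slot, on the rotor's axis, 41 mm above its origin. The slot is like a big screw slot: 30 mm wide (rotor y -15 to +15 mm), 60 mm long along rotor x, open at both ends; its two walls, each 16 mm thick, rise 16 mm above the floor. Fingertips, part open along the slot, fit in it, press on the floor and turn the rotor by the walls.
- drive_unit: Fixed round white drive housing, 124 mm across, 55 mm high; origin at the centre of its underside, on the shaft's axis; x away from its small control panel, z up. An upright 18 mm shaft centres the rotor with 1 mm of play. Unmatched, the rotor's origin stands 70 mm above this origin; fully home, 60 mm. A stiff black collar under the hub holds the rotor up until it is pushed.
- shaft_axis (a point): Point on the shaft's axis 60 mm above the housing's underside, where the seated rotor's origin lies. Here three driving fins, 8 mm wide and 120 degrees apart, hide under the rotor. Their angle is unknown and held by a brake (slips at 1.5 N m). They fit the hub slots within 0.1 rad; that match is 0.25 to 1.85 rad of turning away, either way round.
- amber_vial: Small amber glass vial with a black cap, 33 mm across and 60 mm high, standing on the near side of the drive unit. Origin at the centre of its underside.
- dropper_bottle: Small white bottle with a green cap, 30 mm across and 66 mm high, standing behind the drive unit. Origin at the centre of its underside.
- collar_top (a point): Point on the axis at the top of the stiff black collar's ring as it stands at the start (69.6 mm above the housing's underside). Even when matched, the rotor does not drop by its own weight: the collar needs about 4 N of push on top of it, then stays down. Pushing with 8 to 20 N while turning works well; over 80 N is too much.

How it is judged:
By the outcome, as a careful person would: the job done as asked, in the order asked, and still so for the second after the job is handed in, with the robot touching nothing.
It also fails if it takes over 64 s, if anything falls off the work surface, if the arm or the gripper's body presses on something with over 40 N, if the wrist force passes 120 N, or if a joint passes its speed limit or range.

## Working session

There is one attempt and no reset: what is moved stays moved. The work goes in short steps, Python scripts to look and compute and a tool call to move; the robot and the scene stay as the last step left them, time stands still between calls to the robot, and variables do not carry over. Pictures are saved under pics/ and viewed, at most 10 in all, crops included, and the job is handed in when it is done.

Besides the shell and the picture viewer there is one more tool, called after ">>>" as a command line: name --argument value ..., lists and objects as JSON in quotes. move_arm: Moves the arm, as the interface text tells. Its arguments: {"type":"object","properties":{"steps":{"type":"array"}},"required":["steps"]}

```bash
mkdir -p pics
cat > h.py <<'E'
import numpy as np, cv2
from workcell import ctrl, cams
from scipy.spatial.transform import Rotation as R
def ray(im,u,v):
    K=np.array(im["camera_matrix"]);d=np.array([(u-K[0,2])/K[0,0],(v-K[1,2])/K[1,1]]);s=d.copy()
    for _ in range(30): s=d/(1+im["k1"]*(s@s))
    return np.array(im["rotation"]).reshape(3,3)@np.array([s[0],s[1],1])
def at_z(im,u,v,z):
    r=ray(im,u,v);c=np.array(im["xyz"]);return c+r*(z-c[2])/r[2]
def proj(im,P):
    p=np.array(im["rotation"]).reshape(3,3).T@(np.array(P)-np.array(im["xyz"]));s=p[:2]/p[2];s=s*(1+im["k1"]*(s@s))
    K=np.array(im["camera_matrix"]);return K[:2,:2]@s+K[:2,2]
E
python3 - <<'E'
from h import *
print(ctrl.get_obs())
for n in("top","side"):
    im=cams.get_image(n);print(n,im["xyz"],im["rotation"],im["camera_matrix"],im["k1"])
    cv2.imwrite(f"pics/{n}.png",im["image"][:,:,::-1])
    for t in("rotor","drive_unit","amber_vial","dropper_bottle"):
        for b in cams.boxes_of(n,t)[:2]:print(t,b)
E
```

```text
{'t': 0.0, 'qpos': array([ 1.30100065e+00,  4.23828543e-01,  1.63067368e+00,  9.84596487e-06,
        1.08859927e+00, -1.90252447e-02]), 'qvel': array([ 1.04068674e-03,  7.06519125e-05,  9.87327327e-04,  5.06508491e-04,
        1.65196338e-04, -5.06862334e-04]), 'joint_torque': array([-4.62041826e-04, -5.44637489e+01, -2.73662460e+01,  6.41630008e-02,
        2.29168549e-02, -1.24996400e-04]), 'ee_pos': array([154.93554967, 604.9254698 , 221.91578832]), 'orientation': array([-3.92856734e-01, -3.11670403e+00,  2.34327215e-03]), 'ft_force': array([ 0.85038323, -0.43670442,  1.01401087]), 'moment': array([-0.00749434,  0.04046316,  0.02726104]), 'grasp_force': 0.0, 'width': 87.84790043942655}
top [ 451.04719028 -233.34808457  927.32884741] [-2.16333675  2.18644495 -0.14184708] [[361.46330051   0.         258.49096389]
 [  0.         361.46330051 194.25795029]
 [  0.           0.           1.        ]] -0.03397563080174259
rotor {'rect': [247.9, 162.0, 51.2, 49.0], 'p': 0.57}
drive_unit {'rect': [246.9, 188.1, 39.9, 15.8], 'p': 0.77}
dropper_bottle {'rect': [245.2, 129.2, 6.5, 17.2], 'p': 0.74}
side [  460.0071214  -1113.32007198   631.2257527 ] [-2.10169983  0.05859008 -0.04950308] [[479.76745891   0.         251.35890032]
 [  0.         479.76745891 193.95881195]
 [  0.           0.           1.        ]] -0.09520522814449883
rotor {'rect': [296.9, 198.2, 50.5, 43.5], 'p': 0.96}
drive_unit {'rect': [294.4, 228.7, 55.1, 41.2], 'p': 0.66}
amber_vial {'rect': [168.2, 233.0, 19.1, 28.6], 'p': 0.8}
dropper_bottle {'rect': [335.6, 218.9, 15.1, 26.3], 'p': 0.65}
dropper_bottle {'rect': [293.6, 229.4, 64.5, 35.5], 'p': 0.6}
```

```bash
sed -i 's/np.array(im\["rotation"\]).reshape(3,3)/R.from_rotvec(im["rotation"]).as_matrix()/g' h.py
python3 - <<'E'
from h import *
a=cv2.imread("pics/top.png");b=cv2.imread("pics/side.png")
A=cv2.resize(a[112:212,198:298],(600,600),interpolation=cv2.INTER_CUBIC);cv2.imwrite("pics/topc.png",A)
cv2.imwrite("pics/sidec.png",cv2.resize(b[150:270,150:360],(800,457),interpolation=cv2.INTER_CUBIC))
im=cams.get_image("top");print(at_z(im,247.9,162,95))
s=cams.get_image("side");print(at_z(s,168.2,246,0),at_z(s,335.6,231,0),at_z(im,245.2,129,40))
m=cams.cut_out("top","rotor")[0]["pixels"].astype(np.uint8)
print(cv2.fitEllipse(max(cv2.findContours(m,0,1)[0],key=len)))
E
```

```text
[ 618.51299772 -227.43667883   95.        ]
[ 337.88356207 -258.74848716    0.        ] [ 718.08382939 -218.73681498    0.        ] [ 714.22839506 -220.94099606   40.        ]
((246.99533081054688, 163.0780792236328), (47.19155502319336, 48.244384765625), 79.55439758300781)
```

View pics/topc.png

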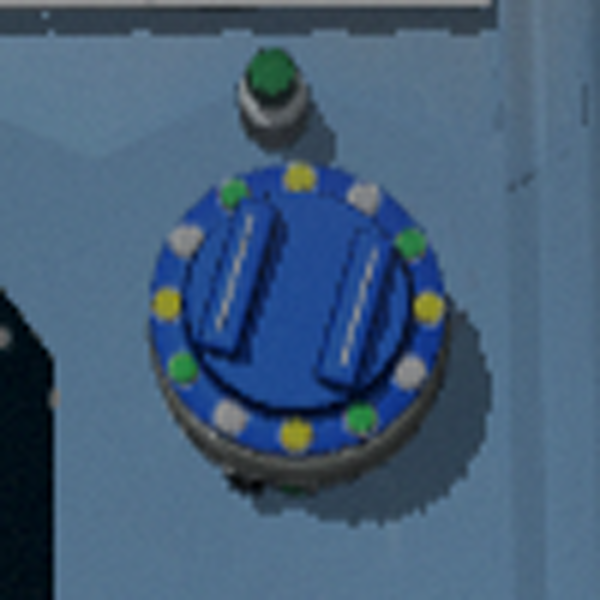

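View pics/sidec.png

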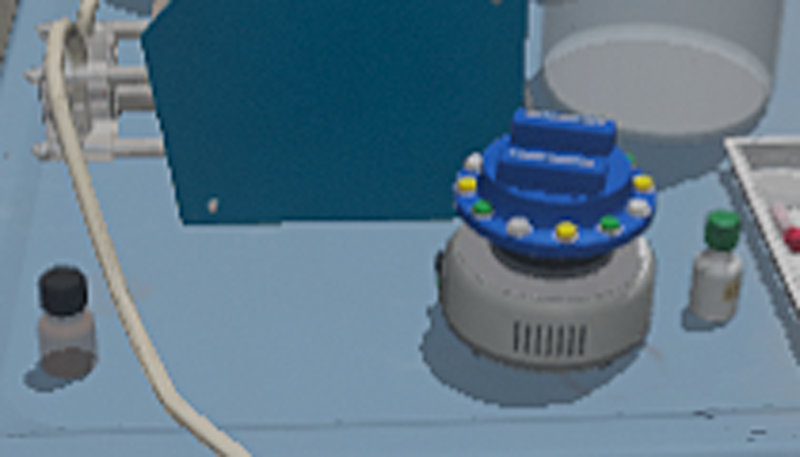

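View pics/top.png

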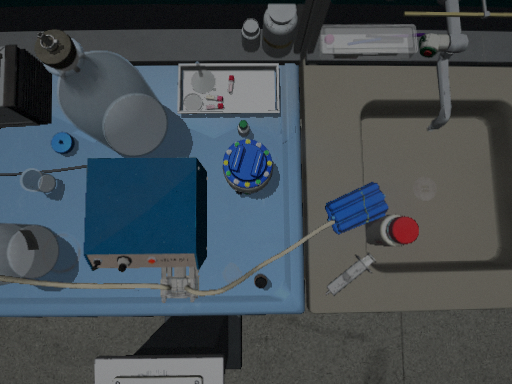

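Run:
```python
from h import *
t=cams.get_image("top");s=cams.get_image("side")
f=lambda x,y:(198+(x+.5)/6-.5,112+(y+.5)/6-.5)
print("rim c",at_z(t,*f(298.3,306),99))
for z in(127,):
  P=[at_z(t,*f(*p),z) for p in((250,215),(220,330),(375,248),(343,363))]
  print(P,np.mean(P,0));print([np.degrees(np.arctan2(*(a-b)[[1,0]])) for a,b in((P[0],P[1]),(P[2],P[3]))])
g=lambda x,y:(150+(x+.5)/800*210-.5,150+(y+.5)/457*120-.5)
# side tubes: yellow left(466,185)&right (643,183); wall tops
P=[at_z(s,*g(*p),127) for p in((516,115),(612,122),(504,153),(604,162))];print(P,np.mean(P,0))
for p in((183,222),(525,215)):print("box base",at_z(s,*g(*p),0))
cv2.imwrite("pics/side2.png",s["image"][:,:,::-1])
```

```text
rim c [ 616.33901699 -226.05754024   99.        ]
[array([ 645.723175  , -208.40744966,  127.        ]), array([ 601.86118525, -196.94833937,  127.        ]), array([ 632.70795645, -255.33112597,  127.        ]), array([ 588.96810634, -242.82902365,  127.        ])] [ 617.31510576 -225.87898466  127.        ]
[np.float64(-14.641482876603137), np.float64(-15.951453778766627)]
[array([ 596.73901184, -199.65847395,  127.        ]), array([ 650.75267799, -210.16124727,  127.        ]), array([ 584.6991117 , -242.92264136,  127.        ]), array([ 638.66272022, -255.12464788,  127.        ])] [ 617.71338044 -226.96675262  127.        ]
box base [ 397.25772119 -104.13218371    0.        ]
box base [ 620.3468076  -105.29011227    0.        ]
```

View pics/side.png

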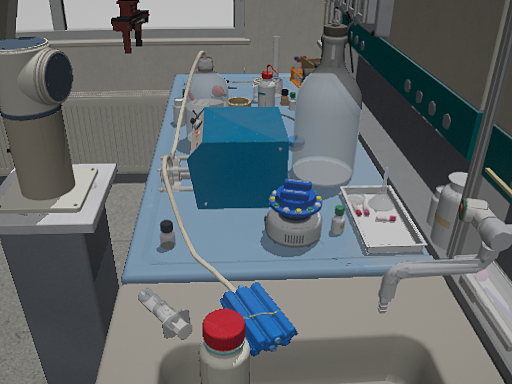

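Run:
```python
from h import *
t=cams.get_image("top");s=cams.get_image("side")
def tri(a,b):
    c1,c2=np.array(t["xyz"]),np.array(s["xyz"]);r1,r2=ray(t,*a),ray(s,*b)
    k=np.linalg.lstsq(np.c_[r1,-r2],c2-c1,rcond=None)[0];return (c1+k[0]*r1).round(),(c2+k[1]*r2).round()
print("bottle cap",tri((58,50),(335,32)));print("bottle base",at_z(t,134,124,0).round(),at_z(s,326,178,0).round())
print("box corner",tri((197,159),(289,143)))
for y in(150,350,500):
  r=ray(s,203,53);c=np.array(s["xyz"]);print("cord top",y,(c+r*(y-c[1])/r[1]).round())
o=at_z(t,32,250,0);print("flask",o.round(), at_z(t,32,250,150).round())
```

```text
bottle cap (array([742.,  68., 389.]), array([741.,  68., 389.]))
bottle base [742.  72.   0.] [746.  36.   0.]
box corner (array([ 609., -121.,  179.]), array([ 613., -121.,  179.]))
cord top 150 [416. 150. 318.]
cord top 350 [409. 350. 268.]
cord top 500 [403. 500. 231.]
flask [416. 324.   0.] [421. 234. 150.]
```

>>> move_arm --steps '[[[0,0,-1],0,0.3],[[0,0,-1],0,0.65],[[0,0,-1],0,0.65],[[0,0,-1],0,0.65],[[0,0,-1],0,0.65],[[0,0,-1],0,0.65],[[-0.85,-0.91,0],0,0.65],[[-0.85,-0.91,0],0,0.65],[[-0.85,-0.91,0],0,0.65],[[-0.85,-0.91,0],0,0.65],[[-0.85,-0.91,0],0,0.65],[[-0.85,-0.91,0],0,0.65],[[-0.85,-0.91,0],0,0.65],[[-0.85,-0.91,0],0,0.65],[[-0.85,-0.91,0],0,0.65],[[-0.85,-0.91,0],0,0.65],[[-0.85,-0.91,0],0,0.65],[[-0.85,-0.91,0],0,0.65],[[-0.85,-0.91,0],0,0.65],[[0,0,0],0,0.65]]'

```text
t: 2.52
ee_pos: [350.9, 246.9, 372.9]
orientation: [0.398, 3.115, -0.002]
ft_force: [-0.0, -0.1, 0.3]
width: 30.8
grasp_force: 0.0
```

>>> move_arm --steps '[[[-0.48,-0.94,0],0,0.65],[[-0.48,-0.94,0],0,0.65],[[-0.48,-0.94,0],0,0.65],[[-0.48,-0.94,0],0,0.65],[[-0.48,-0.94,0],0,0.65],[[-0.48,-0.94,0],0,0.65],[[-0.48,-0.94,0],0,0.65],[[-0.48,-0.94,0],0,0.65],[[-0.48,-0.94,0],0,0.65],[[-0.48,-0.94,0],0,0.65],[[-0.48,-0.94,0],0,0.65],[[-0.48,-0.94,0],0,0.65],[[-0.48,-0.94,0],0,0.65],[[-0.48,-0.94,0],0,0.65],[[-0.8,-0.25,0],0,0.65],[[-0.8,-0.25,0],0,0.65],[[-0.8,-0.25,0],0,0.65],[[-0.8,-0.25,0],0,0.65],[[-0.8,-0.25,0],0,0.65],[[0,0,0],0,0.65]]'

```text
t: 4.18
ee_pos: [522.1, -166.2, 372.3]
orientation: [0.394, 3.116, -0.0]
ft_force: [-1.3, 0.3, 0.5]
width: 30.7
grasp_force: 0.0
```

>>> move_arm --steps '[[[0,0,0],1,0.65],[[0,0,0],1,0.65],[[0,0,0],1,0.65],[[0,0,0],1,0.65],[[0,0,0],1,0.65],[[0,0,0],1,0.65],[[0,0,0],1,0.65],[[0,0,0],1,0.65],[[0,0,0],1,0.65],[[0,0,0],1,0.65],[[0,0,0],1,0.65],[[0,0,0],1,0.65],[[0,0,0],1,0.65],[[0,0,0],1,0.65],[[0,0,0],1,0.65],[[0,0,0],1,0.65],[[0,0,0],1,0.65],[[0,0,0],1,0.65],[[0,0,0],0,0.65],[[0,0,0],0,0.65]]'

```text
t: 5.85
ee_pos: [519.2, -164.5, 372.8]
orientation: [-2.479, -1.93, -0.0]
ft_force: [-0.5, -0.9, -0.1]
width: 30.6
grasp_force: 0.0
```

```bash
cat > d.py <<'E'
from h import *
import sys
def st():
    o=ctrl.get_obs();M=R.from_rotvec(o["orientation"]).as_matrix()
    print("t",round(o["t"],2),"pos",o["ee_pos"].round(1),"yang",np.degrees(np.arctan2(M[1,1],M[0,1])).round(2),"tilt",M[2].round(4),"F",o["ft_force"].round(1),"M",o["moment"].round(2),"q",o["qpos"].round(2),"w",round(o["width"],1))
    return o,M
if __name__=="__main__":
    o,M=st();d=np.array([617.2,-226.4,float(sys.argv[1])])-o["ee_pos"];print("units",(M.T@d/25).round(2))
E
python3 d.py 140
```

```text
t 5.85 pos [ 519.2 -164.5  372.8] yang -14.2 tilt [ 2.e-04 -1.e-04 -1.e+00] F [-0.5 -0.9 -0.1] M [-0.05  0.1  -0.02] q [-0.33  0.16  1.64  0.    1.34 -0.08] w 30.6
units [-1.44  4.41  9.31]
```

>>> move_arm --steps '[[[-0.288,0.882,0],0.2,0.65],[[-0.288,0.882,0],0,0.65],[[-0.288,0.882,0],0,0.65],[[-0.288,0.882,0],0,0.65],[[-0.288,0.882,0],0,0.65],[[0,0,1],0,0.65],[[0,0,1],0,0.65],[[0,0,1],0,0.65],[[0,0,1],0,0.65],[[0,0,1],0,0.65],[[0,0,1],0,0.65],[[0,0,1],0,0.65],[[0,0,1],0,0.65],[[0,0,0.6],0,0.65],[[0,0,0.6],0,0.65],[[0,0,0],0,0.65],[[0,0,0],0,0.65]]'

```text
t: 7.27
ee_pos: [616.0, -228.3, 142.1]
orientation: [-2.496, -1.906, 0.001]
ft_force: [1.1, -0.1, -0.1]
width: 30.5
grasp_force: 0.0
```

```bash
python3 d.py 121
python3 - <<'E'
from h import *
a=cams.get_image("top")["image"][:,:,::-1];b=cams.get_image("side")["image"][:,:,::-1]
A=cv2.resize(a[112:212,198:298],(400,400),interpolation=2);B=cv2.resize(b[150:250,247:347],(400,400),interpolation=2)
cv2.imwrite("pics/c1.png",np.hstack([A,B]))
E
```

```text
t 7.27 pos [ 616.  -228.3  142.1] yang -15.27 tilt [ 2.0e-04 -1.8e-03 -1.0e+00] F [ 1.1 -0.1 -0.1] M [-0.1   0.11  0.02] q [-0.37  0.56  1.61  0.    0.97 -0.11] w 30.5
units [0.08 0.03 0.84]
```

View pics/c1.png

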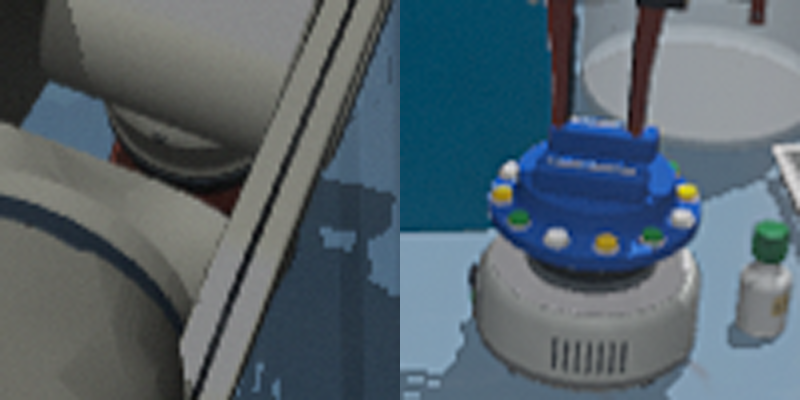

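>>> move_arm --steps '[[[0.08,0.03,0.3],0,0.65],[[0,0,0.3],0,0.65],[[0,0,0.3],0,0.65],[[0,0,0.12],0,0.65],[[0,0,0],0,0.65],[[0,0,0],0,0.65]]'

```text
t: 7.87
ee_pos: [617.5, -226.9, 116.8]
orientation: [-2.498, -1.904, 0.001]
ft_force: [0.1, -0.3, 0.5]
width: 30.9
grasp_force: 0.0
```

```bash
python3 d.py 111
```

```text
t 7.87 pos [ 617.5 -226.9  116.8] yang -15.37 tilt [ 1.e-04 -8.e-04 -1.e+00] F [ 0.1 -0.3  0.5] M [-0.07  0.08  0.06] q [-0.37  0.6   1.62 -0.    0.93 -0.1 ] w 30.9
units [ 0.02 -0.02  0.23]
```

In the slot with no contact (z 116.8); approach the floor gently.

>>> move_arm --steps '[[[0,0,0.06],0,0.65],[[0,0,0.06],0,0.65],[[0,0,0.06],0,0.65],[[0,0,0.04],0,0.65],[[0,0,0],0,0.65],[[0,0,0],0,0.65]]'

```text
t: 8.37
ee_pos: [617.7, -227.0, 111.7]
orientation: [-2.499, -1.904, 0.0]
ft_force: [1.0, -0.1, 0.9]
width: 30.6
grasp_force: 0.0
```

>>> move_arm --steps '[[[0,0,0.04],0,0.65],[[0,0,0],0,0.65],[[0,0,0],0,0.65]]'

```text
t: 8.62
ee_pos: [617.9, -227.1, 111.2]
orientation: [2.498, 1.904, 0.0]
ft_force: [-1.5, -0.1, 4.5]
width: 30.9
grasp_force: 2.3
```

>>> move_arm --steps '[[[0,0,0.03],0,0.65],[[0,0,0],0,0.65],[[0,0,0],0,0.65]]'

```text
t: 8.87
ee_pos: [618.0, -227.1, 111.1]
orientation: [2.498, 1.904, 0.001]
ft_force: [-3.5, 0.9, 8.6]
width: 30.4
grasp_force: 4.8
```

>>> move_arm --steps '[[[0,0,0.04],0.5,0.65],[[0,0,0],0.5,0.65],[[0,0,0],0.5,0.65],[[0,0,0],0.5,0.65],[[0,0,0],0.5,0.65],[[0,0,0],0.5,0.65],[[0,0,0],0,0.65]]'

```text
t: 9.45
ee_pos: [619.2, -227.8, 111.0]
orientation: [2.725, 1.557, 0.003]
ft_force: [-1.3, -0.6, 11.6]
width: 30.8
grasp_force: 5.9
```

```bash
python3 d.py 111
```

```text
t 9.45 pos [ 619.2 -227.8  111. ] yang -30.5 tilt [ 2.0e-04  3.9e-03 -1.0e+00] F [-1.3 -0.6 11.6] M [-0.08  0.38 -0.01] q [-0.37  0.6   1.62 -0.    0.92  0.16] w 30.8
units [ 0.01 -0.1   0.  ]
```

>>> move_arm --steps '[[[0,-0.05,0.01],0.5,0.65],[[0,0,0],0.5,0.65],[[0,0,0],0.5,0.65],[[0,0,0],0.5,0.65],[[0,0,0],0.5,0.65],[[0,0,0],0.5,0.65],[[0,0,0],0.5,0.65],[[0,0,0],0.5,0.65],[[0,0,0],0,0.65]]'

```text
t: 10.2
ee_pos: [618.2, -227.2, 111.0]
orientation: [2.954, 1.061, 0.004]
ft_force: [-2.4, 0.2, 14.1]
width: 31.0
grasp_force: 6.9
```

```bash
python3 d.py 111
```

```text
t 10.2 pos [ 618.2 -227.2  111. ] yang -50.5 tilt [ 0.0016  0.0037 -1.    ] F [-2.4  0.2 14.1] M [-0.05  0.51 -0.1 ] q [-0.37  0.6   1.62 -0.    0.91  0.51] w 31.0
units [-0.01 -0.05  0.  ]
```

>>> move_arm --steps '[[[0,0,0],0.5,0.65],[[0,0,0],0.5,0.65],[[0,0,0],0.5,0.65],[[0,0,0],0.5,0.65],[[0,0,0],0.5,0.65],[[0,0,0],0.5,0.65],[[0,0,0],0.5,0.65],[[0,0,0],0.5,0.65],[[0,0,0],0,0.65]]'

```text
t: 10.95
ee_pos: [618.1, -227.2, 111.0]
orientation: [3.094, 0.532, 0.005]
ft_force: [-1.9, -1.2, 14.5]
width: 30.7
grasp_force: 6.9
```

```bash
python3 d.py 111
```

```text
t 10.95 pos [ 618.1 -227.2  111. ] yang -70.49 tilt [ 0.0026  0.0029 -1.    ] F [-1.9 -1.2 14.5] M [-0.11  0.58 -0.03] q [-0.37  0.6   1.62 -0.    0.91  0.86] w 30.7
units [-0.02 -0.04 -0.  ]
```

>>> move_arm --steps '[[[0,0,0],0.5,0.65],[[0,0,0],0.5,0.65],[[0,0,0],0.5,0.65],[[0,0,0],0.5,0.65],[[0,0,0],0.5,0.65],[[0,0,0],0.5,0.65],[[0,0,0],0,0.65]]'

```text
t: 11.53
ee_pos: [617.7, -226.9, 109.9]
orientation: [3.138, 0.123, 0.004]
ft_force: [0.2, -0.5, 4.4]
width: 30.8
grasp_force: 3.0
```

```bash
python3 d.py 111
python3 - <<'E'
from h import *
b=cams.get_image("side")["image"][:,:,::-1]
cv2.imwrite("pics/c2.png",cv2.resize(b[150:250,247:347],(500,500),interpolation=2))
E
```

```text
t 11.53 pos [ 617.7 -226.9  109.9] yang -85.5 tilt [ 0.0024  0.0014 -1.    ] F [ 0.2 -0.5  4.4] M [-0.17  0.15 -0.1 ] q [-0.37  0.6   1.62 -0.    0.91  1.12] w 30.8
units [-0.02 -0.02 -0.05]
```

View pics/c2.png

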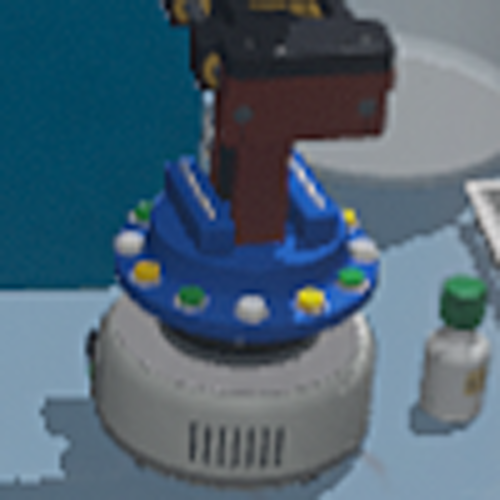

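The rotor has turned with the fingers and z has dropped 1.1 mm, with the force down to 4 N. This looks like the match, so I'll push straight down gently.

>>> move_arm --steps '[[[0,0,0.04],0,0.65],[[0,0,0.04],0,0.65],[[0,0,0.04],0,0.65],[[0,0,0],0,0.65]]'

```text
t: 11.92
ee_pos: [618.0, -226.9, 108.4]
orientation: [3.138, 0.126, 0.005]
ft_force: [-4.6, 0.7, 17.2]
width: 31.0
grasp_force: 8.9
```

>>> move_arm --steps '[[[0,0,0],0.3,0.65],[[0,0,0],0.3,0.65],[[0,0,0],0.3,0.65],[[0,0,0],0,0.65]]'

```text
t: 12.25
ee_pos: [617.3, -226.8, 106.8]
orientation: [3.141, 0.002, 0.003]
ft_force: [-1.2, -0.3, 7.1]
width: 30.6
grasp_force: 3.7
```

```bash
python3 d.py 101
```

```text
t 12.25 pos [ 617.3 -226.8  106.8] yang -89.94 tilt [ 1.7e-03  9.0e-04 -1.0e+00] F [-1.2 -0.3  7.1] M [-0.12  0.37  0.03] q [-0.37  0.61  1.62 -0.    0.91  1.2 ] w 30.6
units [-0.01 -0.01  0.23]
```

Sinking as it turns; I'll keep a gentle push with small turns.

>>> move_arm --steps '[[[0,0,0.04],0.2,0.65],[[0,0,0.04],0.2,0.65],[[0,0,0],0,0.65],[[0,0,0],0,0.65]]'

```text
t: 12.58
ee_pos: [617.3, -226.7, 104.0]
orientation: [3.141, -0.051, 0.002]
ft_force: [1.8, -1.0, 3.1]
width: 31.0
grasp_force: 2.6
```

>>> move_arm --steps '[[[0,0,0.04],0,0.65],[[0,0,0.04],0,0.65],[[0,0,0.04],0,0.65],[[0,0,0],0,0.65],[[0,0,0],0,0.65]]'

```text
t: 13.0
ee_pos: [617.3, -226.7, 101.3]
orientation: [3.141, -0.051, 0.002]
ft_force: [1.4, -1.6, 7.4]
width: 30.7
grasp_force: 4.6
```

>>> move_arm --steps '[[[0,0,0.04],0,0.65],[[0,0,0.04],0,0.65],[[0,0,0],0,0.65],[[0,0,0],0,0.65]]'

```text
t: 13.33
ee_pos: [617.4, -226.7, 101.2]
orientation: [3.14, -0.051, 0.003]
ft_force: [-5.0, 0.1, 21.6]
width: 30.5
grasp_force: 11.0
```

Firm stop 10 mm down: it is home. Next I unload, back off the wall by about half the play, and withdraw straight up.

>>> move_arm --steps '[[[0,0,-0.1],0,0.65],[[0,0,-0.06],0,0.65],[[0,0,0],-0.5,0.65],[[0,0,0],-0.5,0.65],[[0,0,0],-0.5,0.65],[[0,0,-0.1],0,0.65],[[0,0,-0.2],0,0.65],[[0,0,-0.3],0,0.65],[[0,0,-0.5],0,0.65],[[0,0,-1],0,0.65],[[0,0,-1],0,0.65],[[0,0,-1],0,0.65],[[0,0,-1],0,0.65],[[0,0,0],0,0.65],[[0,0,0],0,0.65]]'

```text
t: 14.58
ee_pos: [617.7, -226.7, 233.1]
orientation: [3.136, 0.153, 0.007]
ft_force: [0.0, 0.2, -0.9]
width: 30.6
grasp_force: 0.0
```

```bash
python3 d.py 101
python3 - <<'E'
from h import *
b=cams.get_image("side")["image"][:,:,::-1]
cv2.imwrite("pics/c3.png",cv2.resize(b[150:270,150:360],(800,457),interpolation=2))
E
```

```text
t 14.58 pos [ 617.7 -226.7  233.1] yang -84.4 tilt [ 0.0041  0.002  -1.    ] F [ 0.   0.2 -0.9] M [-0.06  0.14  0.03] q [-0.37  0.46  1.55  0.    1.13  1.1 ] w 30.6
units [-0.04 -0.02  5.28]
```

View pics/c3.png

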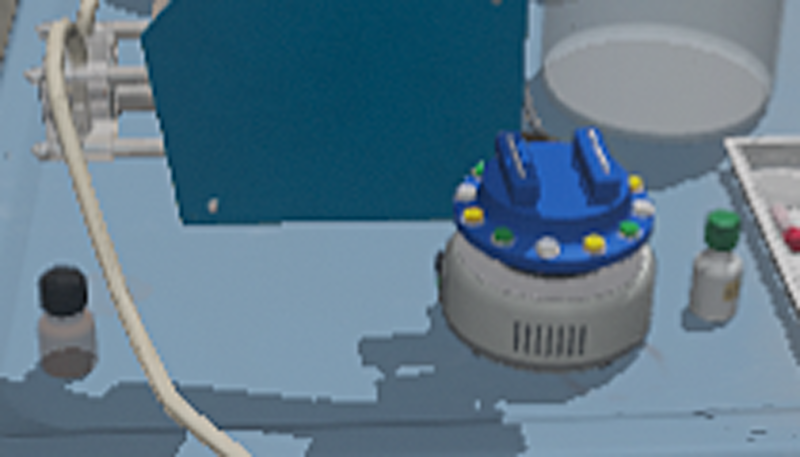

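The rotor (centre about (553,215) in the crop) now sits low and level on the drive. The black collar gap is gone, and the vial (67,320) and bottle (720,265) haven't moved.

```bash
python3 -c "
from workcell import ctrl
print(ctrl.close_job())"
```

```text
the job is handed in; nothing more can be done
None
```

The rotor is fully home and level on the drive: it dropped the full 10 mm to a firm stop with about 22 N at most in the readings, the gripper is clear, the vial and bottle are undisturbed, and the job was handed in at about 15 s.

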